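# Hang a plaster fist to dry behind the drop keeper of a stand's peg

## Robot

A 7-joint arm with a two-finger parallel gripper is mounted at the origin on the work surface. World frame = base frame: x ahead of the robot, y to its left, z up, the work surface at z = 0. Lengths are in m, angles in rad, forces in N, time in s.
With the tool pointing down it reaches from about 0.35 to 0.9 m from the base axis. Payload 7.2 kg.
Tool frame: the origin (TCP) lies midway between the tips of the shut fingers; the grasp point (between the pads) lies 19 mm behind it (r.grip_depth is the distance from the TCP to the grasp point, in m); z points along the fingers, y is the direction in which the jaws open and shut (so a half turn about z gives the same grasp; the last joint's range is limited). The gripper opens to 88 mm and grips with 3 to 60 N. Pads are 20 mm wide; open, the fingers measure 115 mm over their backs; the gripper's body (75 mm by 178 mm) begins 61 mm behind the grasp point.
Start: joints at [1.208, 0.411, -0.013, 1.596, 0.006, 1.134, -0.082], TCP at [0.182, -0.598, 0.223] pointing down, gripper open.
Joint ranges: [-2.95, 2.95], [-0.29, 1.99], [-1.47, 1.44], [0.14, 2.54], [-1.03, 4.17], [0.13, 1.85], [-2.86, 2.86]. Speed limits (rad/s): [2.39, 2.39, 3.01, 3.01, 3.14, 3.14, 3.14].

## Interface

Orientations are given as a 3x3 rotation matrix whose columns are the frame's x, y, z axes.
In Python, from bench import r gives the robot as it stands. The module is installed in compiled form; this text tells all that it offers.
- The arm moves only by the tool servo_tool, never from a script. Its argument "steps" is a list of rows, each a list of 7 numbers: the turn, a rotation vector about the tool's x, y, z in rad, then the shift along the tool's x, y, z in m, then the finger opening in m, from 0 to 0.0878. In form: [[rx, ry, rz, dx, dy, dz, hand], ...]. A call has 1 to 20 rows; each row is the pose to reach, as a shift and turn from the pose commanded when the call began, along the tool's axes at that moment; what a row does not reach only later rows make up. A row lasts 1/12 s, in which the tool goes at most 41.7 mm and 7.16 degrees, less where a joint would pass 70% of its speed; a pose out of reach is approached as far as the arm can. A call with a gripper value outside its range is refused whole. The fingers move at their own pace and stop on an object; the grip force is fixed at half the most. Time passes only in rows, so rows that repeat a pose let the fingers close. It gives the time, the measured TCP pose, the force and the opening at its end, in the units of the state.
- r.observe(): the state, without advancing time (a new reading comes with each control period).
- r.camera(name): name is "scene" or "top" or "wrist"; returns a dict with "img" (480x640x3 uint8, red, green, blue), "intrinsics" (3x3 intrinsics, pixels), "pose" (4x4, takes a point from camera to world coordinates). Camera axes: x right, y up, looking along -z (the intrinsics and any distortion apply to the point x, -y, -z); pixel columns grow to the right and rows downward; lengths in m; the calibration is good to about 2 mm. A picture is of the moment at which its call begins. There is no depth.
- r.finish_job(): hands the job in, once; it reports no verdict.
The state is a dict: "time_s": time; "joint_pos": joint angles; "dq": joint speeds; "joint_efforts": joint torques, N m; "ee_pos": TCP position; "orientation": TCP orientation; "wrist_force": force on the tool from outside, world axes, zero at the start; "torque": the same for the moment, N m; "grip_width": opening from 0.0 (shut) to 1.0 (fully open).
Only numpy, scipy, OpenCV 4.12 (cv2) and the standard library are available. Lean on these libraries where they do the work, as an engineer would, in place of code of your own. Each camera call takes 0.05 s, during which the arm holds its last target. There are 200 camera calls.

## Task

Hang the plaster fist up to dry: take it by its steel hanger and slide the eye of the hanger on along the peg of the drying stand until it has pushed the little drop keeper up and gone by, so that the keeper falls shut behind it. Then draw the eye gently back against the closed keeper for a moment to make sure that it holds, let the fist down softly until the peg carries it, let go and leave it hanging quietly behind the closed keeper. The peg's height is set by hand and not known, so feel for it; the plaster is fresh, so never bang or jam the cast against the stand (no more than about 10 N), and leave the other things where they are.

Things in the scene. Friction and masses are not known exactly. Their poses are not given: they have to be found in the camera images.
- stand: drying stand, bolted down: grey base plate 170 x 280 x 10 mm with a white drip tray, round steel column (20 mm diameter, 290 mm tall) and on it an aluminium clamp boss (36 mm cube) carrying one peg. Origin on the column's axis at table height, z up. The peg lies over the stand's y axis (x = 0), level, and points to +y
- peg_highest (a point): middle of the peg's axis if its boss were clamped HIGHEST: stand x = 0, y = 75 mm, z = 260 mm, axes of the stand. The true axis lies 0 to 50 mm lower (z = 210 to 260 mm): the boss is clamped by hand, no reading tells its height, and it stays put. Round steel peg, 14 mm diameter, from a 26 mm collar at stand y = 23 mm, next to the boss, to a slightly tapered free end at y = 140 mm
- keeper (a joint): angle (rad) of the drop keeper: steel tongue 8 mm wide, 10 mm thick, 45 g, on a pivot in the peg's axis at stand y = 125 mm, hanging to 36 mm below the axis. 0 = hangs straight down (shut); positive = lower end swung inwards and up towards the column, 1.5 = level in the peg's slot; outwards it has a little play to a firm stop at -0.12. No spring; falls shut by itself in about 0.3 s
- eye (a point): centre of the hanger's eye, axes of the cast: a flat ring, 24 mm inside, 46 mm outside, 8 mm thick along the cast's y (the axis of the eye; both faces alike), 173 mm above the knuckles. Pushed on from the free end it frees the keeper once this point is at stand y = 85 mm or less; drawn back, it meets the shut keeper at about y = 118 mm. Hung, it is 5 mm below the peg's axis
- hanger_grip (a point): the place to hold the hanger: centre of its flat steel grip end, which stands up above the eye. 48 mm above the eye's centre; the bar is 8 mm thick along the cast's y, 24 mm wide along its x, ends 20 mm above this point, and the ring of the eye begins 25 mm below it
- cast_middle (a point): centre of the white plaster fist, half-way up (68 mm above its underside), z up: 78 mm wide along its x, about 60 mm along y, 135 mm tall, 0.35 to 0.6 kg; it stands on its knuckles, and from the round wrist stub (56 mm diameter) at its top the steel hanger stands up, to 241 mm above the knuckles
- casting_tube: bystander: round moulding tube with pink filling and black rims, 116 mm in diameter, 165 mm tall, standing; origin at the centre of its underside
- oil_bottle: bystander: small amber bottle with a white cap, 34 mm in diameter, 75 mm tall, standing; origin at the centre of its underside
- wax_tin: bystander: flat aluminium tin, 48 mm in diameter, 32 mm tall; origin at the centre of its underside
There are look-alikes about, which are no part of the job. Of the things that look like the part that bears eye, the smallest one is meant.

How it is judged:
By the outcome, as a careful person would: the job done as asked, in the order asked, and still so for the second after the job is handed in, with the robot touching nothing.
It also fails if it takes over 72 s, if anything falls off the work surface, if the arm or the gripper's body presses on something with over 40 N, if the wrist force passes 120 N, or if a joint passes its speed limit or range.

## Working session

There is one attempt and no reset: what is moved stays moved. The work goes in short steps, Python scripts to look and compute and a tool call to move; the robot and the scene stay as the last step left them, time stands still between calls to the robot, and variables do not carry over. Pictures are saved under pics/ and viewed, about 8 in all and at most 12, crops included, and the job is handed in when it is done.

Besides the shell and the picture viewer there is one more tool, called after "Emit:" by a JSON object that holds its "name" and its "arguments". servo_tool: Moves the arm, as the interface text tells. Its arguments: {"type":"object","properties":{"steps":{"type":"array","items":{"type":"array","items":{"type":"number"}}}},"required":["steps"]}

```bash
mkdir -p pics
cat > h.py <<'E'
from bench import r
import numpy as np, cv2
def snap(n,f):
    c=r.camera(n); cv2.imwrite('pics/'+f,c['img'][:,:,::-1]); np.savez('pics/'+f+'.npz',**c); return c
def load(f): return dict(np.load('pics/'+f+'.npz'))
def ray(c,u,v):
    K=c['intrinsics'];d=np.linalg.solve(K,[u,v,1.]);d=c['pose'][:3,:3]@[d[0],-d[1],-d[2]]
    return c['pose'][:3,3],d/np.linalg.norm(d)
def onz(c,u,v,z): o,d=ray(c,u,v); return o+d*(z-o[2])/d[2]
def tri(L):
    A=0;b=0
    for c,u,v in L:
        o,d=ray(c,u,v);P=np.eye(3)-np.outer(d,d);A=A+P;b=b+P@o
    p=np.linalg.solve(A,b); return p,[np.linalg.norm((np.eye(3)-np.outer(ray(*l)[1],ray(*l)[1]))@(p-ray(*l)[0])) for l in L]
def proj(c,p):
    T=np.linalg.inv(c['pose']);q=T[:3,:3]@p+T[:3,3];w=c['intrinsics']@[q[0],-q[1],-q[2]];return w[:2]/w[2]
E
python3 - <<'E'
from h import *
np.set_printoptions(precision=4,suppress=True)
for n in('scene','top','wrist'):
    c=snap(n,n+'0.png');print(n,c['pose'],c['intrinsics'],[k for k in c])
print(r.observe(),r.grip_depth)
E
```

```text
scene [[ 0.5698 -0.6039  0.5574  1.1376]
 [ 0.8216  0.4045 -0.4017 -0.3452]
 [ 0.0172  0.6868  0.7266  0.9506]
 [ 0.      0.      0.      1.    ]] [[577.8473   0.     322.5561]
 [  0.     577.8473 241.3754]
 [  0.       0.       1.    ]] ['img', 'intrinsics', 'pose']
top [[ 0.0145  0.998  -0.062   0.4499]
 [-0.9999  0.0144 -0.0016  0.0645]
 [-0.0007  0.062   0.9981  1.1989]
 [ 0.      0.      0.      1.    ]] [[455.5865   0.     318.0364]
 [  0.     455.5865 242.6628]
 [  0.       0.       1.    ]] ['img', 'intrinsics', 'pose']
wrist [[ 0.291   0.928   0.2326  0.2446]
 [-0.9567  0.2822  0.071  -0.5792]
 [ 0.0003 -0.2432  0.97    0.3839]
 [ 0.      0.      0.      1.    ]] [[407.4862   0.     324.7545]
 [  0.     407.4862 239.567 ]
 [  0.       0.       1.    ]] ['img', 'intrinsics', 'pose']
{'time_s': 0.15, 'joint_pos': array([ 1.2078,  0.4117, -0.0127,  1.5968,  0.0056,  1.1343, -0.0822]), 'dq': array([-0.    , -0.0021,  0.0014, -0.0024, -0.0023,  0.0016, -0.0006]), 'joint_efforts': array([  0.002 , -58.8337,   0.6427, -29.1293,  -0.0536,   0.0158,
         0.0001]), 'ee_pos': array([ 0.1815, -0.5977,  0.222 ]), 'orientation': array([[ 0.9569,  0.2906, -0.0004],
       [ 0.2906, -0.9569,  0.0011],
       [-0.0001, -0.0012, -1.    ]]), 'wrist_force': array([-0.6735, -0.5994,  0.6321]), 'torque': array([0.0035, 0.0381, 0.053 ]), 'grip_width': 0.9978809145013344} 0.0187
```

View pics/scene0.png

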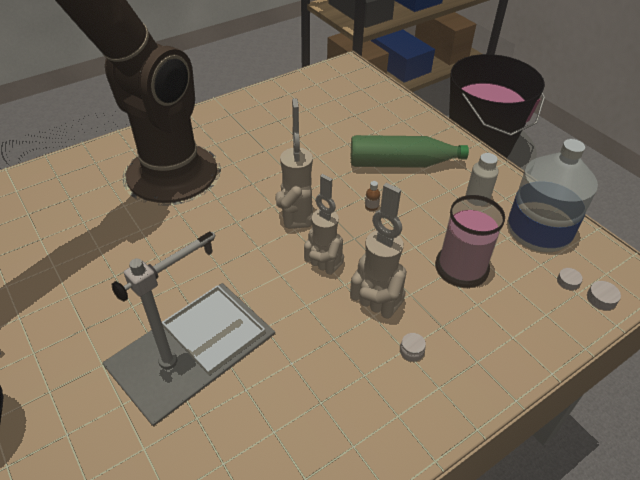

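View pics/top0.png

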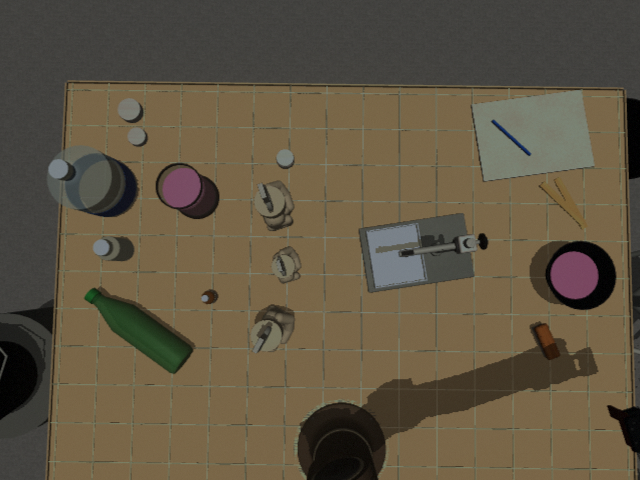

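Run:
```python
from h import *
s=cv2.imread('pics/scene0.png');t=cv2.imread('pics/top0.png')
R=lambda i,x,y,w,h,W,H:cv2.resize(i[y:y+h,x:x+w],(W,H),interpolation=cv2.INTER_CUBIC)
# scene fist 290..350 x170..280 (x4.. ), top fist, scene stand, top stand
a=R(s,270,80,140,240,350,600)
b=R(t,256,235,60,60,300,300); d=R(t,380,220,120,50,450,188); e=R(s,105,225,120,90,450,338)
o=np.zeros((600,800,3),np.uint8);o[:,:350]=a;o[:338,350:]=e;o[338:526,350:]=d
cv2.imwrite('pics/crop1.png',o);cv2.imwrite('pics/crop2.png',R(t,246,170,70,190,221*2,600*2)[:, :][:600*2:2])
```

```text
(no output)
```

View pics/crop1.png

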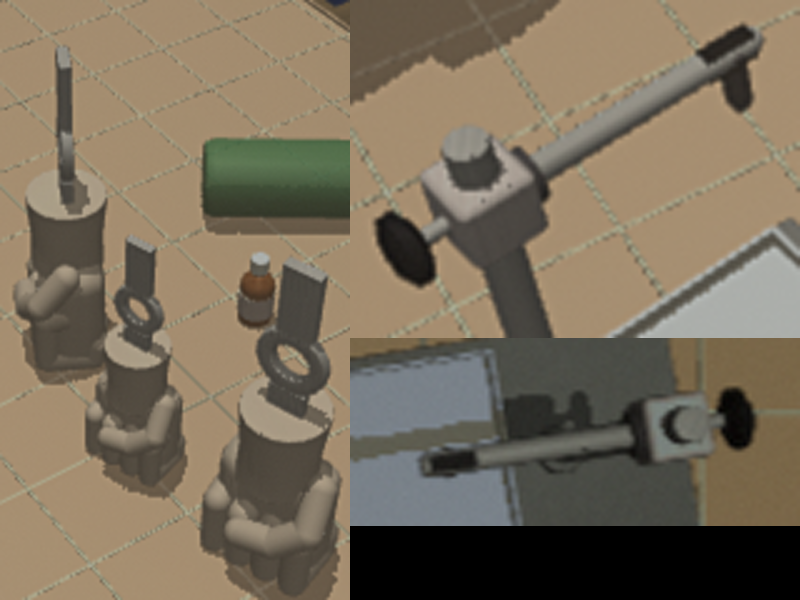

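Run:
```python
from h import *
np.set_printoptions(precision=4,suppress=True)
s=load('scene0.png');t=load('top0.png')
print('col',onz(s,136.2,262.3,.29),onz(t,470.1,242.9,.29),tri([(s,136.2,262.3),(t,470.1,242.9)]))
print('tip',tri([(s,213,235.1),(t,400,253.3)]))
print('clamp centre scene->', )
print('bar top scene',onz(s,326.4,178,.241),'edges',onz(s,320.4,175.2,.241),onz(s,332.4,180.8,.241))
for n,uv in dict(A=(295.5,101),B=(326.4,178),C=(390,188)).items(): pass
# plate corners in top at z=.01
print([onz(t,*p,.01) for p in((359,229),(465,213),(473,278),(370,292))])
for n,p in dict(A=(266,337),B=(283,265),C=(265,195)).items(): print(n,onz(t,*p,.2),proj(s,onz(t,*p,.24)))
o=cv2.resize(t['img'][:,:,::-1][235:295,256:316],(600,600),interpolation=cv2.INTER_CUBIC);cv2.imwrite('pics/crop2.png',o)
```

```text
col [ 0.51   -0.2386  0.29  ] [ 0.5103 -0.2378  0.29  ] (array([ 0.5101, -0.2382,  0.2899]), [np.float64(0.00040961441524867923), np.float64(0.0004096144152486308)])
tip (array([ 0.4891, -0.104 ,  0.2537]), [np.float64(0.00039363914417800573), np.float64(0.0003936391441781182)])
clamp centre scene->
bar top scene [0.4622 0.1469 0.241 ] edges [0.4492 0.1421 0.241 ] [0.475  0.1517 0.241 ]
[array([ 0.5612, -0.0403,  0.01  ]), array([ 0.6073, -0.3181,  0.01  ]), array([ 0.4375, -0.3379,  0.01  ]), array([ 0.3973, -0.0703,  0.01  ])]
A [0.3053 0.1761 0.2   ] [293.9794 134.033 ]
B [0.4618 0.1422 0.2   ] [322.723  179.6596]
C [0.6158 0.185  0.2   ] [389.4509 216.772 ]
```

View pics/crop2.png

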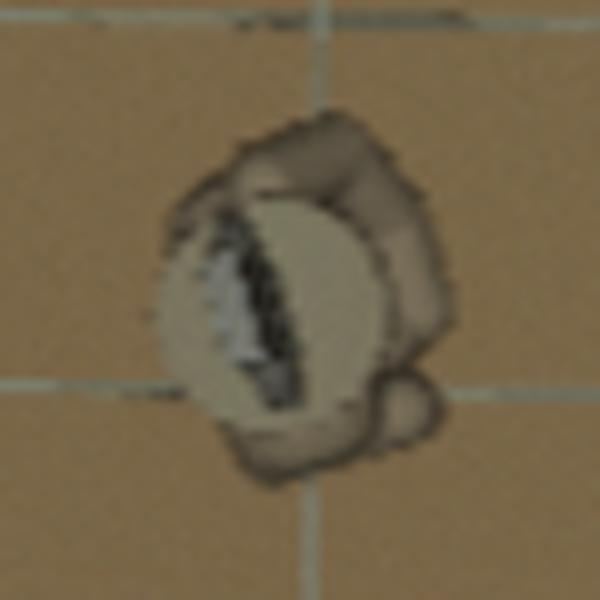

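```bash
cat >> h.py <<'E'
from scipy.spatial.transform import Rotation as Ro
def Rdown(yang):  # jaw y at world angle (deg), z down
    a=np.radians(yang);y=np.array([np.cos(a),np.sin(a),0]);z=np.array([0,0,-1.]);return np.c_[np.cross(y,z),y,z]
def delta(p,R=None,R0=None,p0=None):
    o=r.observe();R0=o['orientation'] if R0 is None else R0;p0=o['ee_pos'] if p0 is None else p0
    d=R0.T@(np.array(p)-p0);w=Ro.from_matrix(R0.T@(R0 if R is None else R)).as_rotvec();return np.round(np.r_[w,d],4)
E
python3 - <<'E'
from h import *
np.set_printoptions(precision=4,suppress=True)
s=load('scene0.png');t=load('top0.png')
print(onz(t,279.3,265.5,.241),tri([(s,326.4,178),(t,279.3,265.5)]))
R=Rdown(-69.6)
o=r.observe();print(delta([*o['ee_pos'][:2],.42])); print(delta([.462,.147,.42],R)); print(delta([.462,.147,.35],R))
E
```

```text
[0.4602 0.1468 0.241 ] (array([0.4605, 0.1474, 0.2395]), [np.float64(0.0006049069981102959), np.float64(0.0006049069981103099)])
[ 0.      0.      0.     -0.     -0.0002 -0.198 ]
[-0.0012  0.0001 -0.0612  0.4848 -0.6313 -0.1973]
[-0.0012  0.0001 -0.0612  0.4848 -0.6312 -0.1273]
```

Emit:
{"name": "servo_tool", "arguments": {"steps": [[0, 0, 0, 0, 0, -0.04, 0.06], [0, 0, 0, 0, 0, -0.08, 0.06], [0, 0, 0, 0, 0, -0.12, 0.06], [0, 0, 0, 0.012, -0.02, -0.16, 0.06], [0, 0, 0, 0.03, -0.05, -0.197, 0.06], [0, 0, 0, 0.055, -0.08, -0.197, 0.06], [0, 0, 0, 0.08, -0.11, -0.197, 0.06], [0, 0, 0, 0.105, -0.14, -0.197, 0.06], [0, 0, -0.01, 0.13, -0.17, -0.197, 0.06], [0, 0, -0.02, 0.155, -0.2, -0.197, 0.06], [0, 0, -0.03, 0.18, -0.23, -0.197, 0.06], [0, 0, -0.04, 0.205, -0.265, -0.197, 0.06], [0, 0, -0.05, 0.23, -0.3, -0.197, 0.06], [0, 0, -0.061, 0.255, -0.335, -0.197, 0.06], [0, 0, -0.061, 0.28, -0.365, -0.197, 0.06], [0, 0, -0.061, 0.305, -0.395, -0.197, 0.06], [0, 0, -0.061, 0.33, -0.43, -0.197, 0.06], [0, 0, -0.061, 0.355, -0.46, -0.197, 0.06], [0, 0, -0.061, 0.38, -0.495, -0.197, 0.06], [0, 0, -0.061, 0.405, -0.53, -0.197, 0.06]]}}

```text
time_s: 1.82
ee_pos: [0.4142, 0.0262, 0.4198]
orientation: [[0.938, 0.348, 0.001], [0.348, -0.938, -0.0], [0.0, 0.001, -1.0]]
wrist_force: [0.7, 0.1, -0.2]
grip_width: 0.686
```

Run:
```python
from h import *
np.set_printoptions(precision=4,suppress=True)
o=r.observe();print(o['ee_pos'],o['joint_pos'],o['orientation'])
print(delta([.4615,.147,.34],Rdown(-69.6)))
```

```text
[0.4142 0.0262 0.4198] [ 0.5882 -0.0441 -0.7172  1.6898 -0.0285  1.4845 -1.3414] [[ 0.9375  0.348   0.0007]
 [ 0.348  -0.9375 -0.0005]
 [ 0.0005  0.0007 -1.    ]]
[ 0.0007 -0.0005 -0.0006  0.0863 -0.0968  0.0798]
```

Emit:
{"name": "servo_tool", "arguments": {"steps": [[0, 0, 0, 0.025, -0.03, 0.01, 0.06], [0, 0, 0, 0.05, -0.06, 0.02, 0.06], [0, 0, 0, 0.075, -0.085, 0.04, 0.06], [0, 0, 0, 0.0865, -0.097, 0.07, 0.06], [0, 0, 0, 0.0865, -0.097, 0.08, 0.06], [0, 0, 0, 0.0865, -0.097, 0.08, 0.06], [0, 0, 0, 0.0865, -0.097, 0.08, 0.06]]}}

```text
time_s: 2.4
ee_pos: [0.4613, 0.1444, 0.3397]
orientation: [[0.938, 0.348, -0.001], [0.348, -0.938, -0.001], [-0.001, 0.0, -1.0]]
wrist_force: [-0.2, -0.2, 0.1]
grip_width: 0.685
```

Run:
```python
from h import *
np.set_printoptions(precision=4,suppress=True)
o=r.observe();print(o['ee_pos'],o['joint_pos'],o['wrist_force'])
c=snap('wrist','w1.png')
print([proj(c,np.array([.461,.147,z])) for z in(.241,.2,.173)])
```

```text
[0.4613 0.1444 0.3397] [ 0.3734  0.1698 -0.8763  1.7062  0.134   1.3295 -1.7436] [-0.2443 -0.2229  0.0866]
[array([319.4952, 239.0199]), array([320.0773, 225.8437]), array([320.385 , 218.8768])]
```

View pics/w1.png

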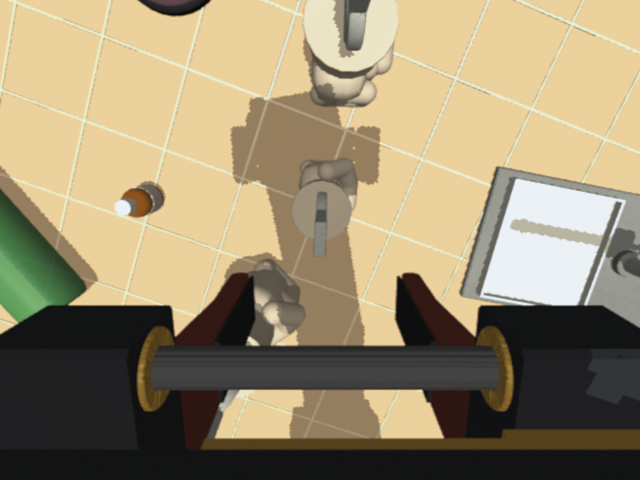

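Emit:
{"name": "servo_tool", "arguments": {"steps": [[0, 0, 0, 0, 0, 0.03, 0.04], [0, 0, 0, 0, 0, 0.06, 0.04], [0, 0, 0, 0, 0, 0.09, 0.04], [0, 0, 0, 0, 0, 0.11, 0.04], [0, 0, 0, 0, 0, 0.125, 0.04], [0, 0, 0, 0, 0, 0.134, 0.04], [0, 0, 0, 0, 0, 0.137, 0.04], [0, 0, 0, 0, 0, 0.137, 0.03], [0, 0, 0, 0, 0, 0.137, 0.03]]}}

```text
time_s: 3.2
ee_pos: [0.4624, 0.1452, 0.204]
orientation: [[0.938, 0.348, 0.002], [0.348, -0.938, 0.0], [0.002, 0.001, -1.0]]
wrist_force: [0.5, 0.4, -0.5]
grip_width: 0.358
```

Run:
```python
from h import *
np.set_printoptions(precision=4,suppress=True)
o=r.observe();print(o['ee_pos'],o['wrist_force'])
c=snap('wrist','w2.png')
print([proj(c,np.array([.461,.147,z])) for z in(.241,.2,.173)])
```

```text
[0.4624 0.1452 0.204 ] [ 0.5261  0.4485 -0.4709]
[array([316.3453, 340.2678]), array([318.0223, 294.8682]), array([318.7681, 274.6763])]
```

View pics/w2.png

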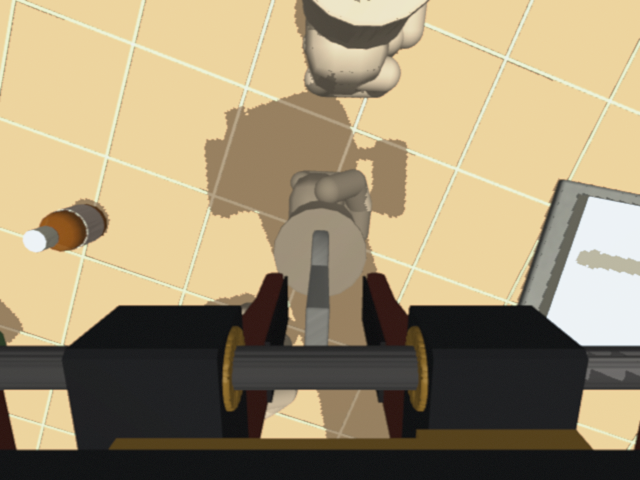

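Emit:
{"name": "servo_tool", "arguments": {"steps": [[0, 0, 0, -0.001, -0.001, 0, 0.03], [0, 0, 0, -0.001, -0.002, 0.001, 0.02], [0, 0, 0, -0.001, -0.002, 0.001, 0.016], [0, 0, 0, -0.001, -0.002, 0.001, 0.012], [0, 0, 0, -0.001, -0.002, 0.001, 0.008], [0, 0, 0, -0.001, -0.002, 0.001, 0], [0, 0, 0, -0.001, -0.002, 0.001, 0], [0, 0, 0, -0.001, -0.002, 0.001, 0], [0, 0, 0, -0.001, -0.002, 0.001, 0]]}}

```text
time_s: 4.0
ee_pos: [0.4598, 0.1468, 0.2017]
orientation: [[0.937, 0.348, -0.0], [0.348, -0.937, -0.0], [-0.0, 0.0, -1.0]]
wrist_force: [-1.3, -0.4, 3.3]
grip_width: 0.089
```

Run:
```python
from h import *
np.set_printoptions(precision=4,suppress=True)
c0=np.array([.5101,-.2382]);u=np.array([-.155,.988])
print(delta([*(c0+.20*u),.2767],Rdown(-81.1)))
```

```text
[ 0.0001  0.0001  0.2005 -0.0472  0.1824 -0.075 ]
```

Emit:
{"name": "servo_tool", "arguments": {"steps": [[0, 0, 0, 0, 0, -0.01, 0], [0, 0, 0, 0, 0, -0.025, 0], [0, 0, 0, 0, 0, -0.045, 0], [0, 0, 0, 0, 0, -0.065, 0], [0, 0, 0, 0, 0, -0.075, 0], [0, 0, 0, 0, 0, -0.075, 0], [0, 0, 0, 0, 0, -0.075, 0]]}}

```text
time_s: 4.58
ee_pos: [0.4598, 0.1465, 0.2763]
orientation: [[0.938, 0.348, 0.0], [0.348, -0.938, -0.0], [0.0, 0.0, -1.0]]
wrist_force: [0.4, 0.1, -6.0]
grip_width: 0.091
```

Emit:
{"name": "servo_tool", "arguments": {"steps": [[0, 0, 0.02, -0.003, 0.012, 0, 0], [0, 0, 0.04, -0.01, 0.035, 0, 0], [0, 0, 0.07, -0.017, 0.06, 0, 0], [0, 0, 0.1, -0.024, 0.09, 0, 0], [0, 0, 0.13, -0.031, 0.12, 0, 0], [0, 0, 0.16, -0.038, 0.145, 0, 0], [0, 0, 0.18, -0.043, 0.165, 0, 0], [0, 0, 0.195, -0.046, 0.177, 0, 0], [0, 0, 0.2, -0.047, 0.182, 0, 0], [0, 0, 0.2, -0.047, 0.182, 0, 0], [0, 0, 0.2, -0.047, 0.182, 0, 0], [0, 0, 0.2, -0.047, 0.182, 0, 0], [0, 0, 0.2, -0.047, 0.182, 0, 0], [0, 0, 0.2, -0.047, 0.182, 0, 0]]}}

```text
time_s: 5.75
ee_pos: [0.4792, -0.0391, 0.2767]
orientation: [[0.988, 0.157, 0.0], [0.157, -0.988, 0.0], [0.0, -0.0, -1.0]]
wrist_force: [-0.0, -0.6, -5.3]
grip_width: 0.09
```

Run:
```python
from h import *
np.set_printoptions(precision=4,suppress=True)
o=r.observe();print(o['ee_pos'],o['orientation'],o['wrist_force'],o['torque'],o['joint_pos'])
w=snap('wrist','w3.png');s=snap('scene','s3.png')
wi=w['img'][:,:,::-1];si=s['img'][:,:,::-1]
e=o['ee_pos']-[0,0,.0287]
print('eye proj wrist',proj(w,e),'scene',proj(s,e))
for z in(.24,.25): 
    for y in (.14,.06): print(z,y,proj(w,np.r_[np.array([.5101,-.2382])+y*np.array([-.155,.988]),z]))
out=np.zeros((600,800,3),np.uint8)
out[:300,:]=cv2.resize(wi[180:330,240:640],(800,300),interpolation=cv2.INTER_CUBIC)
out[300:,:]=cv2.resize(si[165:285,120:280][:, :],(800,600),interpolation=cv2.INTER_CUBIC)[60:360]
cv2.imwrite('pics/c3.png',out)
```

```text
[ 0.4792 -0.0391  0.2767] [[ 0.9876  0.1571  0.0001]
 [ 0.1571 -0.9876  0.0001]
 [ 0.0001 -0.0001 -1.    ]] [-0.012  -0.6003 -5.3465] [0.0043 0.0362 0.0198] [ 0.6277  0.1857 -0.7325  1.821   0.1336  1.1848 -1.5597]
eye proj wrist [323.066  275.1257] scene [244.1585 218.9528]
0.24 0.14 [443.0259 270.9259]
0.24 0.06 [598.8255 271.2403]
0.25 0.14 [448.8159 277.4168]
0.25 0.06 [612.1894 277.7409]
```

View pics/c3.png

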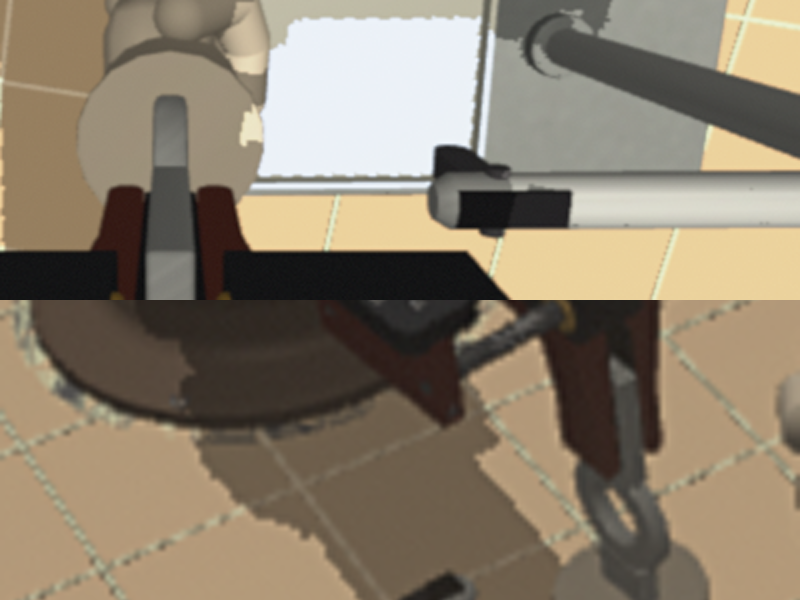

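Run:
```python
from h import *
np.set_printoptions(precision=2,suppress=True,linewidth=160)
c0=np.array([.5101,-.2382]);u=np.array([-.155,.988]);n=np.array([.988,.155])
P=lambda x,y,z:np.r_[c0+y*u+x*n,z]
for f in('scene0.png','top0.png','w3.png'):
    c=load(f);hsv=cv2.cvtColor(c['img'],cv2.COLOR_RGB2HSV).astype(np.float32)
    mid=[]
    for y in np.arange(.045,.11,.004):
        a=proj(c,P(0,y,.25));b=proj(c,P(0,y+.01,.25));t=(b-a)/np.linalg.norm(b-a);nn=np.array([-t[1],t[0]])
        k=np.arange(-30,30.01,.25);q=(a+np.outer(k,nn)).astype(np.float32)
        S=cv2.remap(hsv,q[:,0].copy().reshape(1,-1),q[:,1].copy().reshape(1,-1),cv2.INTER_LINEAR)[0]
        m=(S[:,1]<45)&(S[:,2]>60) if f!='top0.png' else (S[:,2]>120)&(S[:,1]<60)
        # component nearest centre
        idx=np.where(m)[0]
        if len(idx)==0: mid.append((y,np.nan));continue
        g=np.split(idx,np.where(np.diff(idx)>2)[0]+1);g=min(g,key=lambda v:abs(k[v].mean()))
        d=1e-3;jx=(proj(c,P(d,y,.25))-a)@nn;jz=(proj(c,P(0,y,.251))-a)@nn
        mid.append((y,k[g].mean(),k[g[-1]]-k[g[0]],jx,jz))
    print(f);print(np.array([v for v in mid if len(v)==5])[::2])
```

```text
scene0.png
[[ 0.04 -2.12  7.25  0.48 -0.41]
 [ 0.05 -2.12  7.25  0.47 -0.41]
 [ 0.06 -2.25  7.    0.47 -0.41]
 [ 0.07 -2.38  7.25  0.47 -0.41]
 [ 0.08 -2.25  7.5   0.47 -0.4 ]
 [ 0.09 -2.25  7.    0.47 -0.4 ]
 [ 0.09 -2.25  7.    0.47 -0.4 ]
 [ 0.1  -2.38  7.75  0.46 -0.4 ]
 [ 0.11 -2.38  7.75  0.46 -0.4 ]]
top0.png
[[  0.1  -16.25  24.     0.48   0.01]
 [  0.11 -15.75  24.     0.48   0.01]]
w3.png
[[  0.05  -1.5   27.5    1.94  -0.68]
 [  0.06  -1.62  27.25   1.94  -0.68]
 [  0.07  -1.88  27.25   1.94  -0.68]
 [  0.07   7.25  45.5    1.94  -0.68]
 [  0.08   7.25  45.5    1.94  -0.68]
 [  0.09   7.12  45.75   1.94  -0.68]
 [  0.1    7.12  45.75   1.94  -0.68]
 [  0.11 -15.5    0.     1.94  -0.68]]
```

Emit:
{"name": "servo_tool", "arguments": {"steps": [[0, 0, 0, 0, 0.005, -0.002, 0], [0, 0, 0, 0, 0.015, -0.005, 0], [0, 0, 0, 0, 0.03, -0.0055, 0], [0, 0, 0, 0, 0.042, -0.0055, 0], [0, 0, 0, 0, 0.048, -0.0055, 0], [0, 0, 0, 0, 0.05, -0.0055, 0], [0, 0, 0, 0, 0.05, -0.0055, 0], [0, 0, 0, 0, 0.05, -0.0055, 0], [0, 0, 0, 0, 0.05, -0.0055, 0]]}}

```text
time_s: 6.6
ee_pos: [0.4869, -0.0888, 0.2821]
orientation: [[0.988, 0.156, -0.0], [0.156, -0.988, 0.0], [-0.0, -0.0, -1.0]]
wrist_force: [-0.5, 0.1, -4.7]
grip_width: 0.089
```

```bash
cat >> h.py <<'E'
c0=np.array([.5101,-.2382]);u=np.array([-.155,.988]);n=np.array([.988,.155])
def st():
    o=r.observe();e=o['ee_pos'];print('stand xyz eye mm',np.round([1e3*(e[:2]-c0)@n,1e3*(e[:2]-c0)@u,1e3*(e[2]-.0287)],1),'F(sx,sy,z)',np.round([o['wrist_force'][:2]@n,o['wrist_force'][:2]@u,o['wrist_force'][2]],2),'T',np.round(o['torque'],2),o['time_s'],o['grip_width'])
E
python3 - <<'E'
from h import *
st()
w=snap('wrist','w4.png');s=snap('scene','s4.png')
wi=w['img'][:,:,::-1];si=s['img'][:,:,::-1]
out=np.zeros((600,800,3),np.uint8)
out[:300,:]=cv2.resize(wi[200:320,240:560],(800,300),interpolation=cv2.INTER_CUBIC)
out[300:,:]=cv2.resize(si[200:245,165:285],(800,300),interpolation=cv2.INTER_CUBIC)
cv2.imwrite('pics/c4.png',out)
E
```

```text
stand xyz eye mm [  0.3 151.2 253.4] F(sx,sy,z) [-0.45  0.22 -4.72] T [ 0.01 -0.    0.  ] 6.6 0.08870126943396849
```

View pics/c4.png

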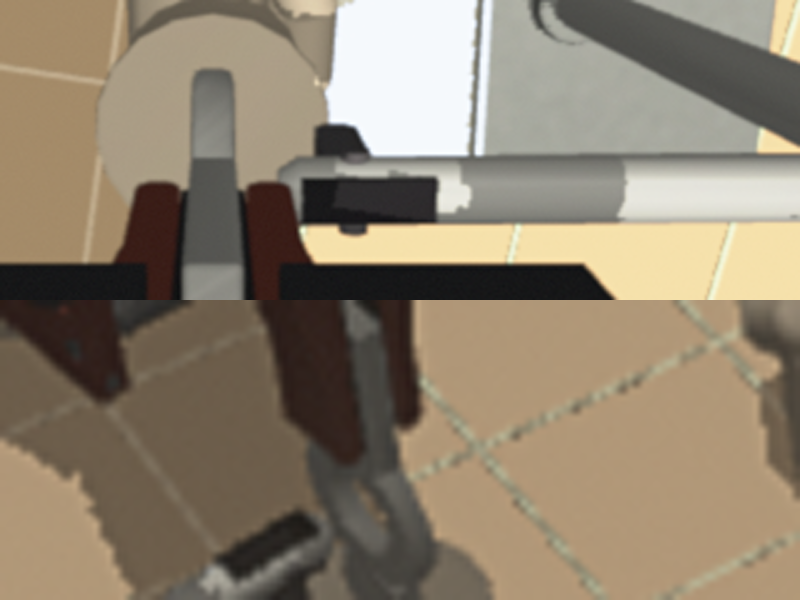

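Run:
```python
from h import *
np.set_printoptions(precision=2,suppress=True)
s=load('s4.png');P=lambda x,y,z:np.r_[c0+y*u+x*n,z]
print('eye',proj(s,P(.0003,.1512,.2534)),proj(s,P(.0013,.1512,.2534)));print('tip',[proj(s,P(x,.14,z)) for x,z in((0,.2545),(.001,.2545),(0,.25))])
st()
```

```text
eye [220.29 230.82] [220.65 231.13]
tip [array([214.69, 233.51]), array([215.05, 233.82]), array([215.01, 235.38])]
stand xyz eye mm [  0.3 151.1 253.5] F(sx,sy,z) [-0.46 -0.37 -5.41] T [ 0.01  0.02 -0.  ] 6.7 0.0895673471184314
```

Emit:
{"name": "servo_tool", "arguments": {"steps": [[0, 0, 0, 0, 0.002, 0, 0], [0, 0, 0, 0, 0.004, 0, 0], [0, 0, 0, 0, 0.005, 0, 0], [0, 0, 0, 0, 0.006, 0, 0], [0, 0, 0, 0, 0.007, 0, 0], [0, 0, 0, 0, 0.008, 0, 0], [0, 0, 0, 0, 0.009, 0, 0], [0, 0, 0, 0, 0.01, 0, 0], [0, 0, 0, 0, 0.01, 0, 0]]}}

```text
time_s: 7.45
ee_pos: [0.4886, -0.0997, 0.2821]
orientation: [[0.988, 0.155, 0.0], [0.155, -0.988, -0.0], [-0.0, 0.0, -1.0]]
wrist_force: [1.3, 0.3, -6.4]
grip_width: 0.089
```

Emit:
{"name": "servo_tool", "arguments": {"steps": [[0, 0, 0, 0, 0.001, 0, 0], [0, 0, 0, 0, 0.002, 0, 0], [0, 0, 0, 0, 0.003, 0, 0], [0, 0, 0, 0, 0.003, 0, 0], [0, 0, 0, 0, 0.003, 0, 0]]}}

```text
time_s: 7.87
ee_pos: [0.489, -0.1025, 0.2821]
orientation: [[0.988, 0.155, -0.0], [0.155, -0.988, 0.0], [-0.0, -0.0, -1.0]]
wrist_force: [-0.6, -0.1, -5.5]
grip_width: 0.09
```

Emit:
{"name": "servo_tool", "arguments": {"steps": [[0, 0, 0, 0, 0, 0.0005, 0], [0, 0, 0, 0, 0, 0.001, 0], [0, 0, 0, 0, 0, 0.0015, 0], [0, 0, 0, 0, 0, 0.002, 0], [0, 0, 0, 0, 0, 0.002, 0]]}}

```text
time_s: 8.28
ee_pos: [0.489, -0.1024, 0.28]
orientation: [[0.988, 0.155, -0.0], [0.155, -0.988, 0.0], [-0.0, -0.0, -1.0]]
wrist_force: [-0.9, -0.6, -5.4]
grip_width: 0.091
```

```bash
python3 -c "
from h import *
st()"
```

```text
stand xyz eye mm [2.000e-01 1.375e+02 2.513e+02] F(sx,sy,z) [-0.93 -0.43 -5.43] T [ 0.04 -0.04 -0.02] 8.2833 0.09054575512952479
```

Emit:
{"name": "servo_tool", "arguments": {"steps": [[0, 0, 0, 0, 0, 0.0005, 0], [0, 0, 0, 0, 0, 0.001, 0], [0, 0, 0, 0, 0, 0.001, 0], [0, 0, 0, 0, 0, 0.001, 0]]}}

```text
time_s: 8.62
ee_pos: [0.489, -0.1024, 0.2791]
orientation: [[0.988, 0.155, -0.0], [0.155, -0.988, -0.0], [-0.0, 0.0, -1.0]]
wrist_force: [-0.2, 0.8, -5.6]
grip_width: 0.089
```

Emit:
{"name": "servo_tool", "arguments": {"steps": [[0, 0, 0, 0, 0, 0.0005, 0], [0, 0, 0, 0, 0, 0.001, 0], [0, 0, 0, 0, 0, 0.001, 0], [0, 0, 0, 0, 0, 0.001, 0]]}}

```text
time_s: 8.95
ee_pos: [0.489, -0.1024, 0.2781]
orientation: [[0.988, 0.155, -0.0], [0.155, -0.988, -0.0], [-0.0, -0.0, -1.0]]
wrist_force: [-0.3, -0.5, -6.6]
grip_width: 0.089
```

Emit:
{"name": "servo_tool", "arguments": {"steps": [[0, 0, 0, 0, 0, 0.0005, 0], [0, 0, 0, 0, 0, 0.001, 0], [0, 0, 0, 0, 0, 0.001, 0], [0, 0, 0, 0, 0, 0.001, 0]]}}

```text
time_s: 9.28
ee_pos: [0.489, -0.1024, 0.2771]
orientation: [[0.988, 0.155, -0.0], [0.155, -0.988, 0.0], [-0.0, -0.0, -1.0]]
wrist_force: [1.1, -0.1, -6.0]
grip_width: 0.086
```

Emit:
{"name": "servo_tool", "arguments": {"steps": [[0, 0, 0, 0, 0, 0.0005, 0], [0, 0, 0, 0, 0, 0.001, 0], [0, 0, 0, 0, 0, 0.001, 0], [0, 0, 0, 0, 0, 0.001, 0]]}}

```text
time_s: 9.62
ee_pos: [0.4891, -0.1024, 0.2763]
orientation: [[0.988, 0.155, 0.0], [0.155, -0.988, -0.0], [0.0, 0.0, -1.0]]
wrist_force: [0.4, 0.6, -4.9]
grip_width: 0.086
```

Emit:
{"name": "servo_tool", "arguments": {"steps": [[0, 0, 0, 0, 0, 0.0005, 0], [0, 0, 0, 0, 0, 0.001, 0], [0, 0, 0, 0, 0, 0.001, 0], [0, 0, 0, 0, 0, 0.001, 0]]}}

```text
time_s: 9.95
ee_pos: [0.4893, -0.1024, 0.2756]
orientation: [[0.988, 0.155, 0.001], [0.155, -0.988, -0.0], [0.001, 0.0, -1.0]]
wrist_force: [-0.8, 0.3, 0.7]
grip_width: 0.087
```

```bash
python3 -c "
from h import *
st()
w=snap('wrist','w5.png');s=snap('scene','s5.png')
out=np.vstack([cv2.resize(w['img'][200:320,240:560],(800,300),interpolation=cv2.INTER_CUBIC),cv2.resize(s['img'][205:250,155:275],(800,300),interpolation=cv2.INTER_CUBIC)])
cv2.imwrite('pics/c5.png',out[:,:,::-1])
"
```

```text
stand xyz eye mm [  0.5 137.4 246.9] F(sx,sy,z) [-0.7   0.39  0.67] T [ 0.05  0.28 -0.02] 9.95 0.08712594040439134
```

View pics/c5.png

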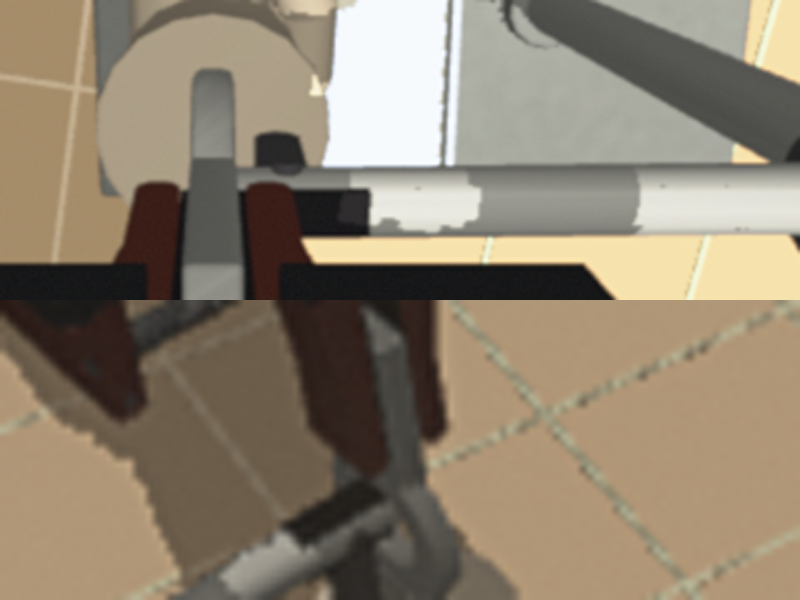

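Emit:
{"name": "servo_tool", "arguments": {"steps": [[0, 0, 0, 0, 0, -0.002, 0], [0, 0, 0, 0, 0, -0.004, 0], [0, 0, 0, 0, 0, -0.0043, 0], [0, 0, 0, 0, 0.001, -0.0043, 0], [0, 0, 0, 0, 0.003, -0.0043, 0], [0, 0, 0, 0, 0.005, -0.0043, 0], [0, 0, 0, 0, 0.007, -0.0043, 0], [0, 0, 0, 0, 0.009, -0.0043, 0], [0, 0, 0, 0, 0.01, -0.0043, 0]]}}

```text
time_s: 10.8
ee_pos: [0.4906, -0.1127, 0.2793]
orientation: [[0.988, 0.155, -0.0], [0.155, -0.988, 0.0], [-0.0, -0.0, -1.0]]
wrist_force: [0.3, 0.0, -5.6]
grip_width: 0.088
```

```bash
python3 -c "
from h import *
st()"
```

```text
stand xyz eye mm [2.000e-01 1.270e+02 2.506e+02] F(sx,sy,z) [ 0.35 -0.01 -5.6 ] T [0.1  0.01 0.05] 10.8 0.08762361486615011
```

Emit:
{"name": "servo_tool", "arguments": {"steps": [[0, 0, 0, 0, 0.002, 0, 0], [0, 0, 0, 0, 0.004, 0, 0], [0, 0, 0, 0, 0.006, 0, 0], [0, 0, 0, 0, 0.008, 0, 0], [0, 0, 0, 0, 0.01, 0, 0], [0, 0, 0, 0, 0.012, 0, 0], [0, 0, 0, 0, 0.014, 0, 0]]}}

```text
time_s: 11.38
ee_pos: [0.4928, -0.1264, 0.2794]
orientation: [[0.988, 0.155, 0.0], [0.155, -0.988, -0.0], [0.0, 0.0, -1.0]]
wrist_force: [-0.0, 0.3, -5.3]
grip_width: 0.09
```

Emit:
{"name": "servo_tool", "arguments": {"steps": [[0, 0, 0, 0, 0.002, 0, 0], [0, 0, 0, 0, 0.004, 0, 0], [0, 0, 0, 0, 0.006, 0, 0], [0, 0, 0, 0, 0.008, 0, 0], [0, 0, 0, 0, 0.01, 0, 0], [0, 0, 0, 0, 0.012, 0, 0], [0, 0, 0, 0, 0.014, 0, 0]]}}

```text
time_s: 11.97
ee_pos: [0.4949, -0.1402, 0.2794]
orientation: [[0.988, 0.155, -0.0], [0.155, -0.988, -0.0], [-0.0, 0.0, -1.0]]
wrist_force: [-0.4, 0.8, -4.9]
grip_width: 0.092
```

Emit:
{"name": "servo_tool", "arguments": {"steps": [[0, 0, 0, 0, 0.002, 0, 0], [0, 0, 0, 0, 0.004, 0, 0], [0, 0, 0, 0, 0.006, 0, 0], [0, 0, 0, 0, 0.008, 0, 0], [0, 0, 0, 0, 0.01, 0, 0], [0, 0, 0, 0, 0.012, 0, 0], [0, 0, 0, 0, 0.014, 0, 0], [0, 0, 0, 0, 0.016, 0, 0], [0, 0, 0, 0, 0.018, 0, 0], [0, 0, 0, 0, 0.02, 0, 0], [0, 0, 0, 0, 0.022, 0, 0], [0, 0, 0, 0, 0.023, 0, 0], [0, 0, 0, 0, 0.023, 0, 0], [0, 0, 0, 0, 0.023, 0, 0], [0, 0, 0, 0, 0.023, 0, 0], [0, 0, 0, 0, 0.023, 0, 0], [0, 0, 0, 0, 0.023, 0, 0]]}}

```text
time_s: 13.38
ee_pos: [0.4985, -0.1625, 0.2795]
orientation: [[0.988, 0.155, 0.0], [0.155, -0.988, -0.0], [0.0, 0.0, -1.0]]
wrist_force: [-0.2, -0.2, -5.6]
grip_width: 0.092
```

```bash
python3 -c "
from h import *
st()
w=snap('wrist','w6.png');s=snap('scene','s6.png')
out=np.vstack([cv2.resize(w['img'][200:320,240:560],(800,300),interpolation=cv2.INTER_CUBIC),cv2.resize(s['img'][215:260,130:250],(800,300),interpolation=cv2.INTER_CUBIC)])
cv2.imwrite('pics/c6.png',out[:,:,::-1])
"
```

```text
stand xyz eye mm [  0.3  76.5 250.8] F(sx,sy,z) [-0.18 -0.18 -5.56] T [0.02 0.03 0.02] 13.3833 0.09190016479813448
```

View pics/c6.png

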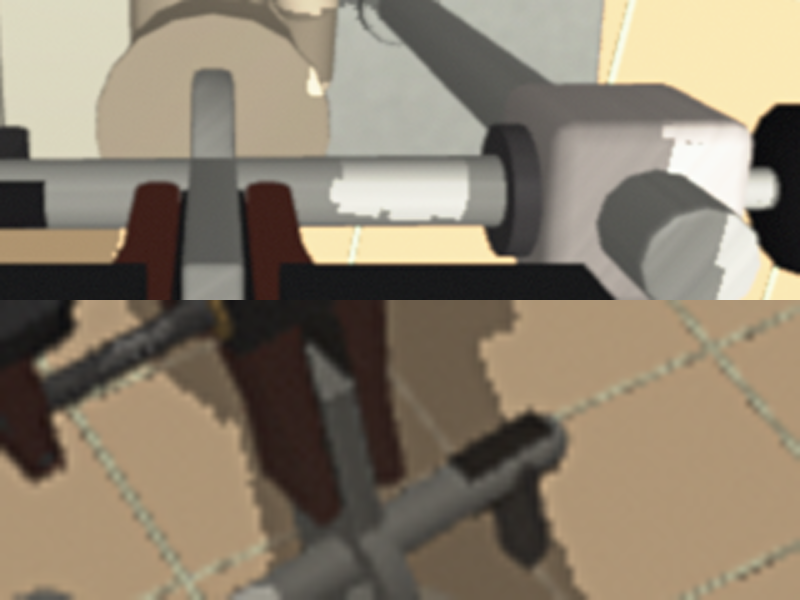

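Emit:
{"name": "servo_tool", "arguments": {"steps": [[0, 0, 0, 0, -0.002, 0, 0], [0, 0, 0, 0, -0.005, 0, 0], [0, 0, 0, 0, -0.008, 0, 0], [0, 0, 0, 0, -0.011, 0, 0], [0, 0, 0, 0, -0.014, 0, 0], [0, 0, 0, 0, -0.017, 0, 0], [0, 0, 0, 0, -0.02, 0, 0], [0, 0, 0, 0, -0.023, 0, 0], [0, 0, 0, 0, -0.026, 0, 0], [0, 0, 0, 0, -0.029, 0, 0], [0, 0, 0, 0, -0.032, 0, 0], [0, 0, 0, 0, -0.034, 0, 0], [0, 0, 0, 0, -0.036, 0, 0], [0, 0, 0, 0, -0.036, 0, 0], [0, 0, 0, 0, -0.036, 0, 0]]}}

```text
time_s: 14.73
ee_pos: [0.4929, -0.1271, 0.2795]
orientation: [[0.988, 0.155, 0.0], [0.155, -0.988, -0.0], [0.0, 0.0, -1.0]]
wrist_force: [1.2, 0.1, -5.1]
grip_width: 0.091
```

Emit:
{"name": "servo_tool", "arguments": {"steps": [[0, 0, 0, 0, -0.001, 0, 0], [0, 0, 0, 0, -0.002, 0, 0], [0, 0, 0, 0, -0.003, 0, 0], [0, 0, 0, 0, -0.0035, 0, 0], [0, 0, 0, 0, -0.0035, 0, 0]]}}

```text
time_s: 15.15
ee_pos: [0.4923, -0.1236, 0.2794]
orientation: [[0.988, 0.155, -0.0], [0.155, -0.988, -0.0], [-0.0, 0.0, -1.0]]
wrist_force: [-0.3, -0.8, -5.3]
grip_width: 0.09
```

```bash
python3 -c "
from h import *
st()"
```

```text
stand xyz eye mm [2.000e-01 1.160e+02 2.507e+02] F(sx,sy,z) [-0.41 -0.77 -5.32] T [-0.01  0.02 -0.  ] 15.15 0.09035834426353788
```

Emit:
{"name": "servo_tool", "arguments": {"steps": [[0, 0, 0, 0, -0.0005, 0, 0], [0, 0, 0, 0, -0.001, 0, 0], [0, 0, 0, 0, -0.0015, 0, 0], [0, 0, 0, 0, -0.0015, 0, 0]]}}

```text
time_s: 15.48
ee_pos: [0.4922, -0.123, 0.2795]
orientation: [[0.988, 0.155, 0.0], [0.155, -0.988, -0.001], [0.0, 0.001, -1.0]]
wrist_force: [1.5, -3.0, -6.3]
grip_width: 0.087
```

Emit:
{"name": "servo_tool", "arguments": {"steps": [[0, 0, 0, 0, -0.0005, 0, 0], [0, 0, 0, 0, -0.001, 0, 0], [0, 0, 0, 0, -0.001, 0, 0], [0, 0, 0, 0, -0.001, 0, 0]]}}

```text
time_s: 15.82
ee_pos: [0.4922, -0.1228, 0.2796]
orientation: [[0.988, 0.154, 0.001], [0.154, -0.988, -0.002], [0.0, 0.002, -1.0]]
wrist_force: [1.2, -7.2, -5.3]
grip_width: 0.09
```

Emit:
{"name": "servo_tool", "arguments": {"steps": [[0, 0, 0, 0, 0.0003, 0, 0], [0, 0, 0, 0, 0.0005, 0, 0], [0, 0, 0, 0, 0.0005, 0, 0], [0, 0, 0, 0, 0.0005, 0, 0], [0, 0, 0, 0, 0.0005, 0, 0], [0, 0, 0, 0, 0.0005, 0, 0]]}}

```text
time_s: 16.32
ee_pos: [0.4922, -0.1229, 0.2795]
orientation: [[0.988, 0.154, 0.001], [0.154, -0.988, -0.002], [0.0, 0.002, -1.0]]
wrist_force: [0.3, -5.6, -5.1]
grip_width: 0.092
```

Emit:
{"name": "servo_tool", "arguments": {"steps": [[0, 0, 0, 0, 0.001, 0, 0], [0, 0, 0, 0, 0.003, 0, 0], [0, 0, 0, 0, 0.006, 0, 0], [0, 0, 0, 0, 0.009, 0, 0], [0, 0, 0, 0, 0.012, 0, 0], [0, 0, 0, 0, 0.014, 0, 0], [0, 0, 0, 0, 0.015, 0, 0], [0, 0, 0, 0, 0.015, 0.0005, 0], [0, 0, 0, 0, 0.015, 0.001, 0], [0, 0, 0, 0, 0.015, 0.0015, 0], [0, 0, 0, 0, 0.015, 0.002, 0], [0, 0, 0, 0, 0.015, 0.002, 0], [0, 0, 0, 0, 0.015, 0.002, 0]]}}

```text
time_s: 17.4
ee_pos: [0.4944, -0.1364, 0.2774]
orientation: [[0.988, 0.155, -0.0], [0.155, -0.988, 0.0], [-0.0, -0.0, -1.0]]
wrist_force: [0.3, -0.3, -5.6]
grip_width: 0.088
```

```bash
python3 -c "
from h import *
st()"
```

```text
stand xyz eye mm [2.000e-01 1.030e+02 2.487e+02] F(sx,sy,z) [ 0.23 -0.33 -5.57] T [-0.03  0.02 -0.01] 17.4 0.0879688208482728
```

Holding test showed a steady 5.6 N against the keeper. Now lower softly.

Emit:
{"name": "servo_tool", "arguments": {"steps": [[0, 0, 0, 0, 0, 0.0004, 0], [0, 0, 0, 0, 0, 0.0008, 0], [0, 0, 0, 0, 0, 0.001, 0], [0, 0, 0, 0, 0, 0.001, 0]]}}

```text
time_s: 17.73
ee_pos: [0.4944, -0.1365, 0.2764]
orientation: [[0.988, 0.155, -0.0], [0.155, -0.988, 0.0], [-0.0, -0.0, -1.0]]
wrist_force: [0.0, -0.1, -5.2]
grip_width: 0.091
```

Emit:
{"name": "servo_tool", "arguments": {"steps": [[0, 0, 0, 0, 0, 0.0003, 0], [0, 0, 0, 0, 0, 0.0006, 0], [0, 0, 0, 0, 0, 0.0006, 0], [0, 0, 0, 0, 0, 0.0006, 0]]}}

```text
time_s: 18.07
ee_pos: [0.4945, -0.1365, 0.2761]
orientation: [[0.988, 0.155, 0.0], [0.155, -0.988, -0.0], [0.0, 0.0, -1.0]]
wrist_force: [-0.9, 1.2, -1.6]
grip_width: 0.088
```

Emit:
{"name": "servo_tool", "arguments": {"steps": [[0, 0, 0, 0, 0, 0.0002, 0], [0, 0, 0, 0, 0, 0.0003, 0], [0, 0, 0, 0, 0, 0.0003, 0], [0, 0, 0, 0, 0, 0.0003, 0]]}}

```text
time_s: 18.4
ee_pos: [0.4945, -0.1365, 0.276]
orientation: [[0.988, 0.155, 0.0], [0.155, -0.988, -0.0], [0.0, 0.0, -1.0]]
wrist_force: [-2.8, -0.1, 3.7]
grip_width: 0.092
```

```bash
python3 -c "
from h import *
st()"
```

```text
stand xyz eye mm [  0.4 102.9 247.3] F(sx,sy,z) [-2.8   0.38  3.65] T [0.13 0.63 0.02] 18.4 0.09219410663081062
```

Emit:
{"name": "servo_tool", "arguments": {"steps": [[0, 0, 0, 0, 0, -0.0004, 0], [0, 0, 0, -0.0005, 0, -0.0004, 0], [0, 0, 0, -0.001, 0, -0.0003, 0], [0, 0, 0, -0.0013, 0, -0.0003, 0], [0, 0, 0, -0.0013, 0, -0.0003, 0], [0, 0, 0, -0.0013, 0, -0.0003, 0]]}}

```text
time_s: 18.9
ee_pos: [0.4933, -0.1367, 0.2758]
orientation: [[0.988, 0.155, 0.0], [0.155, -0.988, 0.0], [0.0, -0.0, -1.0]]
wrist_force: [2.4, -1.0, -0.3]
grip_width: 0.089
```

```bash
python3 -c "
from h import *
st()"
```

```text
stand xyz eye mm [ -0.9 102.9 247.1] F(sx,sy,z) [ 2.26 -1.32 -0.31] T [ 0.05 -0.27 -0.  ] 18.9 0.08916566817859738
```

Emit:
{"name": "servo_tool", "arguments": {"steps": [[0, 0, 0, 0.0005, 0, 0, 0], [0, 0, 0, 0.0005, 0, 0, 0], [0, 0, 0, 0.0005, 0, 0, 0], [0, 0, 0, 0.0005, 0, 0, 0.009], [0, 0, 0, 0.0005, 0, 0, 0.011], [0, 0, 0, 0.0005, 0, 0, 0.013], [0, 0, 0, 0.0005, 0, 0, 0.016], [0, 0, 0, 0.0005, 0, 0, 0.02], [0, 0, 0, 0.0005, 0, 0, 0.024], [0, 0, 0, 0.0005, 0, 0, 0.028], [0, 0, 0, 0.0005, 0, 0, 0.03], [0, 0, 0, 0.0005, 0, 0, 0.03], [0, 0, 0, 0.0005, 0, 0, 0.03]]}}

```text
time_s: 19.98
ee_pos: [0.4936, -0.1366, 0.2759]
orientation: [[0.988, 0.155, 0.0], [0.155, -0.988, -0.0], [0.0, 0.0, -1.0]]
wrist_force: [-0.4, 0.9, -0.1]
grip_width: 0.341
```

```bash
python3 -c "
from h import *
st()
w=snap('wrist','w7.png');s=snap('scene','s7.png')
out=np.vstack([cv2.resize(w['img'][200:320,240:560],(800,300),interpolation=cv2.INTER_CUBIC),cv2.resize(s['img'][210:270,130:290],(800,300),interpolation=cv2.INTER_CUBIC)])
cv2.imwrite('pics/c7.png',out[:,:,::-1])
"
```

```text
stand xyz eye mm [ -0.6 102.9 247.2] F(sx,sy,z) [-0.22  0.99 -0.14] T [ 0.04 -0.    0.05] 19.9833 0.3405385252909413
```

View pics/c7.png

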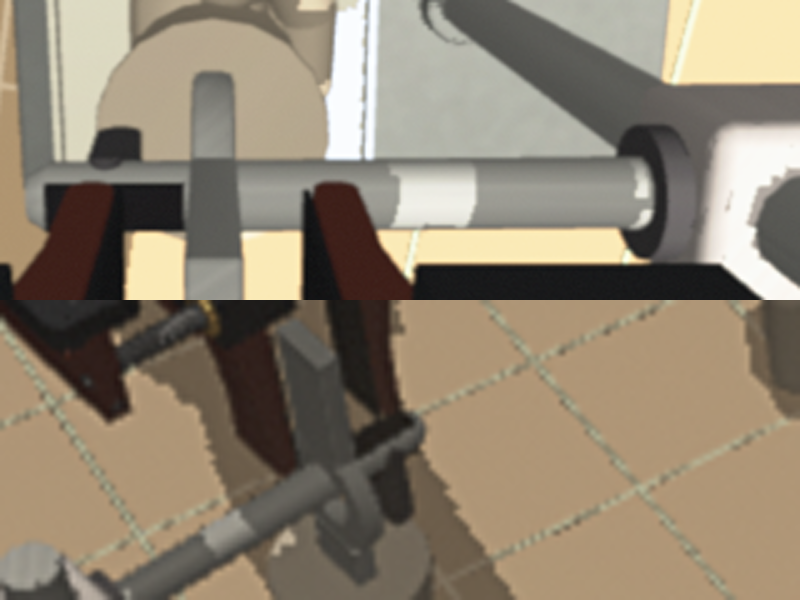

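Emit:
{"name": "servo_tool", "arguments": {"steps": [[0, 0, 0, 0, 0, -0.005, 0.03], [0, 0, 0, 0, 0, -0.015, 0.03], [0, 0, 0, 0, 0, -0.03, 0.03], [0, 0, 0, 0, 0, -0.05, 0.03], [0, 0, 0, 0, 0, -0.07, 0.03], [0, 0, 0, 0, 0, -0.1, 0.03], [0, 0, 0, 0, 0, -0.13, 0.03], [0, 0, 0, 0, 0, -0.15, 0.03], [0, 0, 0, 0, 0, -0.15, 0.03], [0, 0, 0, 0, 0, -0.15, 0.03], [0, 0, 0, 0, 0, -0.15, 0.03], [0, 0, 0, 0, 0, -0.15, 0.03], [0, 0, 0, 0, 0, -0.15, 0.03], [0, 0, 0, 0, 0, -0.15, 0.03], [0, 0, 0, 0, 0, -0.15, 0.03], [0, 0, 0, 0, 0, -0.15, 0.03], [0, 0, 0, 0, 0, -0.15, 0.03], [0, 0, 0, 0, 0, -0.15, 0.03]]}}

```text
time_s: 21.58
ee_pos: [0.4936, -0.1366, 0.4258]
orientation: [[0.988, 0.155, -0.0], [0.155, -0.988, 0.0], [-0.0, -0.0, -1.0]]
wrist_force: [0.0, -0.3, -0.8]
grip_width: 0.343
```

```bash
python3 -c "
from h import *
st()
import time
a=snap('scene','s8.png');b=r.camera('scene');c=r.camera('scene')
print('motion px',(np.abs(a['img'].astype(int)-c['img']).max(2)>25)[200:360,100:330].sum())
cv2.imwrite('pics/c8.png',cv2.resize(a['img'][150:360,80:400],(800,525),interpolation=cv2.INTER_CUBIC)[:,:,::-1])
"
```

```text
stand xyz eye mm [ -0.6 102.9 397.1] F(sx,sy,z) [ 0.   -0.29 -0.78] T [ 0.04 -0.03  0.04] 21.5833 0.34326183583363795
motion px 43
```

View pics/c8.png

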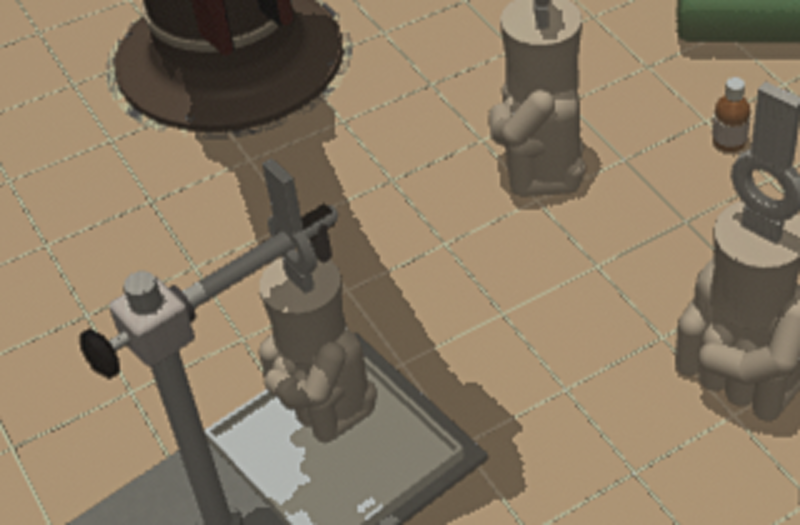

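Emit:
{"name": "servo_tool", "arguments": {"steps": [[0, 0, 0, 0, 0, 0, 0.03], [0, 0, 0, 0, 0, 0, 0.03], [0, 0, 0, 0, 0, 0, 0.03], [0, 0, 0, 0, 0, 0, 0.03], [0, 0, 0, 0, 0, 0, 0.03], [0, 0, 0, 0, 0, 0, 0.03], [0, 0, 0, 0, 0, 0, 0.03], [0, 0, 0, 0, 0, 0, 0.03], [0, 0, 0, 0, 0, 0, 0.03], [0, 0, 0, 0, 0, 0, 0.03], [0, 0, 0, 0, 0, 0, 0.03], [0, 0, 0, 0, 0, 0, 0.03], [0, 0, 0, 0, 0, 0, 0.03], [0, 0, 0, 0, 0, 0, 0.03], [0, 0, 0, 0, 0, 0, 0.03], [0, 0, 0, 0, 0, 0, 0.03], [0, 0, 0, 0, 0, 0, 0.03], [0, 0, 0, 0, 0, 0, 0.03], [0, 0, 0, 0, 0, 0, 0.03], [0, 0, 0, 0, 0, 0, 0.03]]}}

```text
time_s: 23.4
ee_pos: [0.4936, -0.1366, 0.4259]
orientation: [[0.988, 0.155, 0.0], [0.155, -0.988, -0.0], [0.0, 0.0, -1.0]]
wrist_force: [-0.1, 0.4, -0.3]
grip_width: 0.342
```

Emit:
{"name": "servo_tool", "arguments": {"steps": [[0, 0, 0, 0, 0, 0, 0.03], [0, 0, 0, 0, 0, 0, 0.03], [0, 0, 0, 0, 0, 0, 0.03], [0, 0, 0, 0, 0, 0, 0.03], [0, 0, 0, 0, 0, 0, 0.03], [0, 0, 0, 0, 0, 0, 0.03], [0, 0, 0, 0, 0, 0, 0.03], [0, 0, 0, 0, 0, 0, 0.03], [0, 0, 0, 0, 0, 0, 0.03], [0, 0, 0, 0, 0, 0, 0.03], [0, 0, 0, 0, 0, 0, 0.03], [0, 0, 0, 0, 0, 0, 0.03], [0, 0, 0, 0, 0, 0, 0.03], [0, 0, 0, 0, 0, 0, 0.03], [0, 0, 0, 0, 0, 0, 0.03], [0, 0, 0, 0, 0, 0, 0.03], [0, 0, 0, 0, 0, 0, 0.03], [0, 0, 0, 0, 0, 0, 0.03], [0, 0, 0, 0, 0, 0, 0.03], [0, 0, 0, 0, 0, 0, 0.03]]}}

```text
time_s: 25.07
ee_pos: [0.4936, -0.1366, 0.4258]
orientation: [[0.988, 0.155, -0.0], [0.155, -0.988, -0.0], [-0.0, 0.0, -1.0]]
wrist_force: [-0.1, 0.0, 0.5]
grip_width: 0.345
```

```bash
python3 -c "
from h import *
a=[r.camera('scene')['img'].astype(int) for _ in range(8)]
print('motion px',[(np.abs(a[0]-c).max(2)>25)[200:360,100:330].sum() for c in a[1:]])
s8=load('s8.png')['img'].astype(int);print('vs s8',(np.abs(a[0]-s8).max(2)>25)[200:360,100:330].sum())
print(r.observe()['time_s'])
"
```

```text
motion px [np.int64(9), np.int64(22), np.int64(22), np.int64(12), np.int64(2), np.int64(11), np.int64(36)]
vs s8 36
25.4667
```

```bash
python3 -c "
from h import *
for i in range(120): 
    c=r.camera('scene')
a=[r.camera('scene')['img'].astype(int) for _ in range(10)]
print('motion px',[(np.abs(a[0]-c).max(2)>25)[200:360,100:330].sum() for c in a[1:]],r.observe()['time_s'])
s0=load('s8.png')['img'].astype(int);t=r.camera('top');t0=load('top0.png')['img'].astype(int)
d=(np.abs(t['img'].astype(int)-t0).max(2)>40)
for n,(x,y) in dict(tube=(182,187),bottle=(207,297),tin=(285,158),fistA=(266,332),fistC=(272,202)).items(): print(n,d[y-14:y+14,x-14:x+14].sum())
"
```

```text
motion px [np.int64(1), np.int64(1), np.int64(1), np.int64(2), np.int64(10), np.int64(18), np.int64(25), np.int64(28), np.int64(27)] 31.9667
tube 0
bottle 0
tin 0
fistA 0
fistC 0
```

Emit:
{"name": "servo_tool", "arguments": {"steps": [[0, 0, 0, 0, 0, 0, 0.03], [0, 0, 0, 0, 0, 0, 0.03], [0, 0, 0, 0, 0, 0, 0.03], [0, 0, 0, 0, 0, 0, 0.03], [0, 0, 0, 0, 0, 0, 0.03], [0, 0, 0, 0, 0, 0, 0.03], [0, 0, 0, 0, 0, 0, 0.03], [0, 0, 0, 0, 0, 0, 0.03], [0, 0, 0, 0, 0, 0, 0.03], [0, 0, 0, 0, 0, 0, 0.03], [0, 0, 0, 0, 0, 0, 0.03], [0, 0, 0, 0, 0, 0, 0.03], [0, 0, 0, 0, 0, 0, 0.03], [0, 0, 0, 0, 0, 0, 0.03], [0, 0, 0, 0, 0, 0, 0.03], [0, 0, 0, 0, 0, 0, 0.03], [0, 0, 0, 0, 0, 0, 0.03], [0, 0, 0, 0, 0, 0, 0.03], [0, 0, 0, 0, 0, 0, 0.03], [0, 0, 0, 0, 0, 0, 0.03]]}}

```text
time_s: 33.68
ee_pos: [0.4936, -0.1366, 0.4258]
orientation: [[0.988, 0.155, -0.0], [0.155, -0.988, -0.0], [-0.0, 0.0, -1.0]]
wrist_force: [-0.4, -0.6, 0.6]
grip_width: 0.34
```

Emit:
{"name": "servo_tool", "arguments": {"steps": [[0, 0, 0, 0, 0, 0, 0.03], [0, 0, 0, 0, 0, 0, 0.03], [0, 0, 0, 0, 0, 0, 0.03], [0, 0, 0, 0, 0, 0, 0.03], [0, 0, 0, 0, 0, 0, 0.03], [0, 0, 0, 0, 0, 0, 0.03], [0, 0, 0, 0, 0, 0, 0.03], [0, 0, 0, 0, 0, 0, 0.03], [0, 0, 0, 0, 0, 0, 0.03], [0, 0, 0, 0, 0, 0, 0.03], [0, 0, 0, 0, 0, 0, 0.03], [0, 0, 0, 0, 0, 0, 0.03], [0, 0, 0, 0, 0, 0, 0.03], [0, 0, 0, 0, 0, 0, 0.03], [0, 0, 0, 0, 0, 0, 0.03], [0, 0, 0, 0, 0, 0, 0.03], [0, 0, 0, 0, 0, 0, 0.03], [0, 0, 0, 0, 0, 0, 0.03], [0, 0, 0, 0, 0, 0, 0.03], [0, 0, 0, 0, 0, 0, 0.03]]}}

```text
time_s: 35.35
ee_pos: [0.4936, -0.1366, 0.4259]
orientation: [[0.988, 0.155, 0.0], [0.155, -0.988, -0.0], [0.0, 0.0, -1.0]]
wrist_force: [0.4, -0.2, 0.5]
grip_width: 0.343
```

Emit:
{"name": "servo_tool", "arguments": {"steps": [[0, 0, 0, 0, 0, 0, 0.03], [0, 0, 0, 0, 0, 0, 0.03], [0, 0, 0, 0, 0, 0, 0.03], [0, 0, 0, 0, 0, 0, 0.03], [0, 0, 0, 0, 0, 0, 0.03], [0, 0, 0, 0, 0, 0, 0.03], [0, 0, 0, 0, 0, 0, 0.03], [0, 0, 0, 0, 0, 0, 0.03], [0, 0, 0, 0, 0, 0, 0.03], [0, 0, 0, 0, 0, 0, 0.03], [0, 0, 0, 0, 0, 0, 0.03], [0, 0, 0, 0, 0, 0, 0.03], [0, 0, 0, 0, 0, 0, 0.03], [0, 0, 0, 0, 0, 0, 0.03], [0, 0, 0, 0, 0, 0, 0.03], [0, 0, 0, 0, 0, 0, 0.03], [0, 0, 0, 0, 0, 0, 0.03], [0, 0, 0, 0, 0, 0, 0.03], [0, 0, 0, 0, 0, 0, 0.03], [0, 0, 0, 0, 0, 0, 0.03]]}}

```text
time_s: 37.02
ee_pos: [0.4936, -0.1366, 0.4258]
orientation: [[0.988, 0.155, 0.0], [0.155, -0.988, -0.0], [0.0, 0.0, -1.0]]
wrist_force: [0.2, 0.4, 0.1]
grip_width: 0.342
```

Emit:
{"name": "servo_tool", "arguments": {"steps": [[0, 0, 0, 0, 0, 0, 0.03], [0, 0, 0, 0, 0, 0, 0.03], [0, 0, 0, 0, 0, 0, 0.03], [0, 0, 0, 0, 0, 0, 0.03], [0, 0, 0, 0, 0, 0, 0.03], [0, 0, 0, 0, 0, 0, 0.03], [0, 0, 0, 0, 0, 0, 0.03], [0, 0, 0, 0, 0, 0, 0.03], [0, 0, 0, 0, 0, 0, 0.03], [0, 0, 0, 0, 0, 0, 0.03], [0, 0, 0, 0, 0, 0, 0.03], [0, 0, 0, 0, 0, 0, 0.03], [0, 0, 0, 0, 0, 0, 0.03], [0, 0, 0, 0, 0, 0, 0.03], [0, 0, 0, 0, 0, 0, 0.03], [0, 0, 0, 0, 0, 0, 0.03], [0, 0, 0, 0, 0, 0, 0.03], [0, 0, 0, 0, 0, 0, 0.03], [0, 0, 0, 0, 0, 0, 0.03], [0, 0, 0, 0, 0, 0, 0.03]]}}

```text
time_s: 38.68
ee_pos: [0.4936, -0.1366, 0.4258]
orientation: [[0.988, 0.155, -0.0], [0.155, -0.988, -0.0], [-0.0, 0.0, -1.0]]
wrist_force: [-0.5, -0.6, 0.2]
grip_width: 0.343
```

```bash
python3 -c "
from h import *
a=[r.camera('scene')['img'].astype(int) for _ in range(10)]
print('motion px',[(np.abs(a[0]-c).max(2)>25)[200:360,100:330].sum() for c in a[1:]],r.observe()['time_s'])
k=(np.abs(load('s7.png')['img'].astype(int)-a[-1]).max(2)>40)[225:260,200:222].sum();print('keeper region change',k)
print(r.finish_job())
"
```

```text
motion px [np.int64(2), np.int64(6), np.int64(9), np.int64(9), np.int64(10), np.int64(7), np.int64(4), np.int64(1), np.int64(1)] 39.1833
keeper region change 216
the job is handed in; nothing more can be done
None
```

The smallest of the three fists, the middle one, is hanging on the peg behind the closed keeper. I handed the job in at about 39 s of the 72 s allowed.

- **Feeling for the peg:** I lowered the eye onto the tip until the wrist force rose by about 6 N. That put the peg's axis at about z = 0.252 m.
- **Passing the keeper:** I pushed the eye in to about y = 77 mm. No reading between moves showed noticeable resistance, and a picture then showed the keeper hanging shut behind the ring.
- **Hold test:** I drew the eye back against the keeper. It stopped at about y = 117 mm with a peak reading of about 7 N, then held about 5.6 N for half a second.
- **Letting down:** I lowered the fist onto the peg at about y = 103 mm. One step pressed a little hard, about 9 N on the peg with 2.8 N sideways, so I eased it before opening the fingers and lifting clear.

**Last checks:**
- The picture taken after I lifted clear shows the keeper shut.
- The top view shows the moulding tube, bottle, tin and the other two fists unmoved.
- The fist still had a very slight, dying sway when I handed in; at most 10 pixels changed between frames.
- A final pixel comparison around the keeper did not come out clean: 216 pixels had changed. I put this down to the gripper having been in the earlier picture, and did not look at it again.

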